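# Fetch the slip stone from behind the round blank

### The job

Move the round wooden blank out of the front of the stone till and stand it upright on the bare bench top, then fetch out the slip stone that sits behind it, half under the till's deck, and lay it flat and wholly on the sharpening board, lengthwise along the board's back fence. The stone is brittle: never press it hard against till or board, and leave the other things on the bench where they are.

Things in the scene. Friction and masses are not known exactly. Their poses are not given: they have to be found in the camera images.
- stone_till: Wooden stone till fixed on packing 0 to 8 mm above the bench. Origin: centre of the base board's underside; x runs from its open front (-x) to its back, z up. Base board 188 x 110 x 12 mm (x, y, z). The front of the base (x from -94 to -14 mm) is an open apron without walls; behind it lies the bay (see its mouth). Smooth waxed wood, on which the stone slides easily.
- bay_mouth (a point): Middle of the bay's mouth, on the base's upper face; axes as the till's. From here the bay, 54 mm wide, runs 98 mm back (+x) to its end wall. Side walls 14 mm thick, 18 mm high. From 49 mm back a deck 88 mm wide roofs it: underside 33 mm, top 43 mm above this point.
- slip_stone: Brown slip stone, 48 x 90 x 17 mm (x, y, z), about 0.12 kg. Origin: centre of the underside; long axis = its y. At the start it lies flat in the till's bay, lengthwise, rear half under the deck, front end within 10 mm of the mouth. It fits the bay too closely to be gripped there. Fingertips pressed on its top with 5 to 10 N draw it along.
- round_blank: Round dark wooden stamp blank with a white painted top, 63 mm diameter, 50 mm high, about 0.12 kg. Origin: centre of the underside, z up. At the start it stands on the till's apron in front of the stone.
- sharp_board: Plywood sharpening board fixed to the bench, 150 x 210 x 12 mm (x, y, z), with a wooden fence along its back (+x) edge: 18 mm thick in x, its top at z = 26 mm, along the whole y. Origin: centre of the underside; the fence runs along its y.
- board_mid (a point): Middle of the sharpening board's free upper face (132 mm in x from front edge to fence, 210 mm in y), on the surface, 12 mm above the bench; axes as the board's.
- wedge: Loose softwood wedge, 102 x 42 x 24 mm, bystander. Origin: centre of the underside.
- oil_can: Small oil can with an upright spout, 64 mm diameter, 151 mm high, loose bystander. Origin: centre of the underside.
- tape_roll: Roll of tape lying flat, 104 mm diameter, 25 mm high, loose bystander. Origin: centre of the underside.
- sanding_block: Sanding block, 78 x 99 x 32 mm, loose bystander. Origin: centre of the underside.
- pencil_red: Red pencil, 19 x 150 x 6 mm over all, long axis y, loose bystander near the front edge of the bench. Origin: centre of the underside.

How it is judged:
By the outcome, as a careful person would: the job done as asked, in the order asked, and still so for the second after the job is handed in, with the robot touching nothing.
It also fails if it takes over 66 s, if anything falls off the work surface, if the arm or the gripper's body presses on something with over 40 N, if the wrist force passes 120 N, or if a joint passes its speed limit or range.

### The arm

A 7-joint arm with a two-finger parallel gripper is mounted at the origin on a cart in front of the work surface, level with it; the furniture and walls round the work are solid. World frame = base frame: x ahead of the robot, y to its left, z up, the work surface at z = 0. Lengths are in mm, angles in rad, forces in N, time in s.
With the tool pointing down it reaches from about 400 to 900 mm from the base axis. Payload 5.5 kg.
Tool frame: the origin (TCP) lies between the finger pads; the fingertips stand 19 mm ahead of it and the grasp point (between the pads) is the TCP; z points along the fingers, y is the line along which they close (so a half turn about z gives the same grasp; the last joint's range is limited). The gripper opens to 92 mm and grips with 3 to 60 N. Pads are 19 mm wide; open, the fingers measure 130 mm over their backs; the gripper's body (75 mm by 190 mm) begins 47 mm behind the grasp point.
Start: joints at [1.427, 0.501, -0.427, 1.55, 0.221, 1.138, -0.21], TCP at [257.219, -596.941, 245.729] pointing down, gripper open.
Joint ranges: [-2.88, 2.88], [-0.31, 2.03], [-1.54, 1.56], [0.2, 2.42], [-1.41, 4.55], [0.19, 2.02], [-2.57, 2.57]. Speed limits (rad/s): [2.57, 2.57, 3.14, 3.14, 3.14, 3.14, 3.14].

### API

Orientations are given as a unit quaternion [w, x, y, z].
In Python, from rig import env gives the robot as it stands.
- The arm moves only by the shell command python3 jog.py 'ROWS' [FORCE]. ROWS is a JSON list that holds a single list of rows (three levels of brackets), with 1 to 8 rows, each of 7 numbers: a rotation vector rx, ry, rz in rad, then dx, dy, dz in mm, then the finger opening in mm; each row is the pose to reach, as a shift and turn from the pose commanded when the command began, along the tool's axes at that moment; what a row does not reach only later rows make up. A row lasts 1/12 s, in which the tool goes at most 41.7 mm and 0.125 rad, less where a joint would pass 70% of its speed; a pose out of reach is approached as far as the arm can. The fingers move at their own pace and stop on an object; FORCE is the grip in N (left out, the last holds). Time passes only in rows, so rows that do not move let the fingers close. It prints the time, the measured TCP pose, the force, the opening and the grip force at its end. Input that does not fit is refused with a message, and nothing moves.
- env.state(): the state, without advancing time (a new reading comes with each control period).
- env.read_camera(name): name is "scene" or "top" or "wrist"; returns a dict with "image" (384x512x3 uint8, red, green, blue), "K" (3x3 intrinsics, pixels), "eye" and "orientation" of the camera in the world; the wrist camera has in their place "tool_from_camera" (4x4, takes a point from camera to tool coordinates, whose origin is the TCP and whose axes are the flange's). Camera axes: x right, y up, looking along -z (the intrinsics and any distortion apply to the point x, -y, -z); pixel columns grow to the right and rows downward; lengths in mm; the calibration is good to about 2 mm. The wrist camera is an equidistant fisheye: a pixel r from the principal point sees the ray r / f radians off the axis. A picture is of the moment at which its call begins: read the wrist's pose just before it. There is no depth.
- env.close_job(): hands the job in; it is judged then, once.
The state is a dict: "clock": time; "qpos": joint angles; "qvel": joint speeds; "joint_efforts": joint torques, N m; "eef_pos": TCP position; "eef_rot": TCP orientation; "force": force on the tool from outside, world axes, zero at the start; "torque": the same for the moment, N m; "grip_width": finger opening in mm; "finger_force": force on a finger pad.
Only numpy, scipy, OpenCV 4.12 (cv2) and the standard library are available. Lean on these libraries where they do the work, as an engineer would, in place of code of your own. Each camera call takes 0.05 s, during which the arm holds its last target. There are 200 camera calls.

## Working session

There is one attempt and no reset: what is moved stays moved. The work goes in short steps, Python scripts to look and compute and a shell command to move; the robot and the scene stay as the last step left them, time stands still between calls to the robot, and variables do not carry over. Pictures are saved under pics/ and viewed, at most 10 in all, crops included, and the job is handed in when it is done.

```bash
ls; mkdir -p pics
python3 - <<'E'
from rig import env
import cv2,json,numpy as np
s=env.state();print(s)
for n in("scene","top"):
    c=env.read_camera(n);cv2.imwrite(f"pics/{n}0.png",c["image"][:,:,::-1])
    print(n,c["K"],c["eye"],c["orientation"])
    np.savez(f"{n}0.npz",**{k:np.array(v) for k,v in c.items()})
a=[cv2.imread(f"pics/{n}0.png") for n in("scene","top")]
E
```

```text
jog.py
pics
rig.py
{'clock': 0.0, 'qpos': array([ 1.4272113 ,  0.50184995, -0.42677229,  1.55145033,  0.22080116,
        1.13827608, -0.21029116]), 'qvel': array([-1.83876820e-04, -8.86275654e-05, -6.00517534e-04, -4.41912613e-04,
       -1.15174300e-04,  1.44620242e-03,  6.81246119e-04]), 'joint_efforts': array([ 1.28299953e-04, -5.66597843e+01, -5.81602871e+00, -2.79122275e+01,
       -6.86082873e-02,  3.08210787e-02,  2.06060658e-04]), 'eef_pos': array([ 256.86672545, -596.37590014,  244.67517734]), 'eef_rot': array([-9.50500859e-04,  9.79381682e-01,  2.02016312e-01, -1.64495571e-04]), 'force': array([-0.56638573, -0.1110206 , -0.01320525]), 'torque': array([-0.05147059,  0.03066344,  0.00850338]), 'finger_force': 0.0, 'grip_width': 91.8896697818268}
scene [[418.61129679   0.         268.76309066]
 [  0.         418.61129679 192.72165837]
 [  0.           0.           1.        ]] [-456.42134379 -611.18691125 1196.49653062] [ 0.81138375  0.340133   -0.18568768 -0.43759118]
top [[483.21175583   0.         258.45656826]
 [  0.         483.21175583 190.96034358]
 [  0.           0.           1.        ]] [ 402.59150219   29.6377994  1560.32902117] [ 0.71492241  0.01520762 -0.02444941 -0.69861069]
```

View pics/scene0.png

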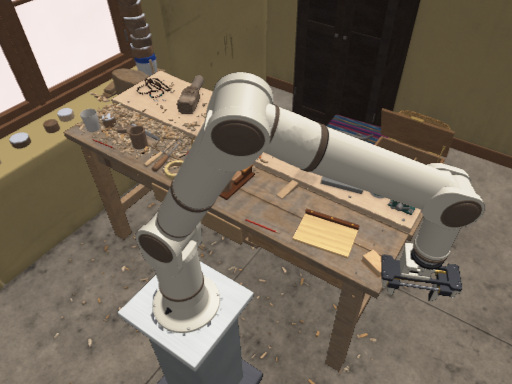

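View pics/top0.png

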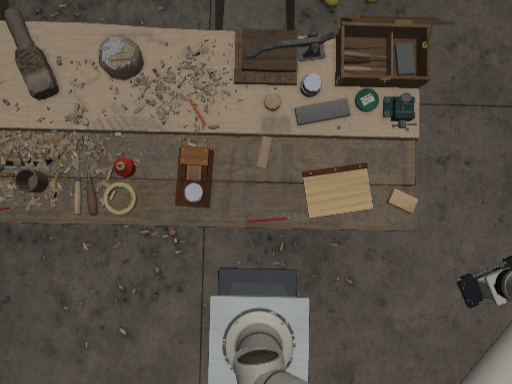

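The scene view is mostly hidden by the arm. The top view shows the till at about (195,178), the blank's white top at (193,192) and the stone behind it at (194,172). The board is at (338,190) with its fence at the top (far) edge. The wedge is at (264,152), the sanding block at (403,200), the pencil at (267,219), the can at (123,167) and the tape at (120,197).

```bash
cat > h.py <<'E'
import numpy as np,cv2
from scipy.spatial.transform import Rotation as R
def rot(q): return R.from_quat(np.r_[q[1:],q[0]]).as_matrix()
def ray(c,px):
    K=c["K"];p=np.atleast_2d(px).astype(float)
    d=np.c_[(p[:,0]-K[0,2])/K[0,0],-(p[:,1]-K[1,2])/K[1,1],-np.ones(len(p))]
    return np.array(c["eye"]),d@rot(c["orientation"]).T
def plane(c,px,z):
    e,d=ray(c,px);return e+d*((z-e[2])/d[:,2])[:,None]
def wray(c,s,px):
    K=c["K"];p=np.atleast_2d(px).astype(float)
    u=(p-[K[0,2],K[1,2]])/[K[0,0],K[1,1]];r=np.hypot(*u.T)+1e-9
    d=np.c_[u[:,0]*np.sin(r)/r,-u[:,1]*np.sin(r)/r,-np.cos(r)]
    T=np.array(c["tool_from_camera"]);W=rot(s["eef_rot"])
    return s["eef_pos"]+W@T[:3,3],d@(W@T[:3,:3]).T
def wplane(c,s,px,z):
    e,d=wray(c,s,px);return e+d*((z-e[2])/d[:,2])[:,None]
E
python3 - <<'E'
from h import *
c=np.load("top0.npz");im=c["image"];hsv=cv2.cvtColor(im,cv2.COLOR_RGB2HSV)
m=np.zeros(im.shape[:2],np.uint8);w=((hsv[...,1]<45)&(hsv[...,2]>150)).astype(np.uint8)
w[:,:170]=0;w[:,220:]=0;w[:170]=0;w[215:]=0
n,_,st,ce=cv2.connectedComponentsWithStats(w);print(st[1:],ce[1:])
print("blank",plane(c,ce[1:],65))
# board light wood
b=((hsv[...,0]>12)&(hsv[...,0]<28)&(hsv[...,2]>165)&(hsv[...,1]>60)).astype(np.uint8);b[:160]=0;b[225:]=0;b[:,:295]=0;b[:,385:]=0
k=max(cv2.findContours(b,0,1)[0],key=cv2.contourArea);r=cv2.minAreaRect(k);bp=cv2.boxPoints(r);print(r);print(plane(c,bp,12).round(1))
for n,p,z in(("wedge",(264,152),24),("sand",(403,200),32),("pencil",[(247,220),(288,218)],5),("can",(124,160),150),("tape",(120,198),25),("till corners",[(182,147),(214,150),(176,206),(210,207)],12)):print(n,plane(c,p,z).round(0).tolist())
cv2.imwrite("pics/crop0.png",cv2.resize(im[130:230,160:380,::-1],None,fx=3.6,fy=3.6,interpolation=cv2.INTER_CUBIC))
E
```

```text
[[185 184  17  16 210]] [[193.17619048 191.61428571]]
blank [[480.01520105 212.91710192  65.        ]]
((350.1351318359375, 208.31077575683594), (1.64398992061615, 18.248287200927734), 80.53767395019531)
[[ 438.  -255.9   12. ]
 [ 449.  -313.7   12. ]
 [ 443.8 -314.6   12. ]
 [ 432.8 -256.8   12. ]]
wedge [[614.0, -4.0, 24.0]]
sand [[471.0, -449.0, 32.0]]
pencil [[396.0, 45.0, 5.0], [405.0, -87.0, 5.0]]
can [[563.0, 407.0, 150.0]]
tape [[456.0, 449.0, 25.0]]
till corners [[626.0, 260.0, 12.0], [619.0, 157.0, 12.0], [435.0, 273.0, 12.0], [435.0, 164.0, 12.0]]
```
View pics/crop0.png

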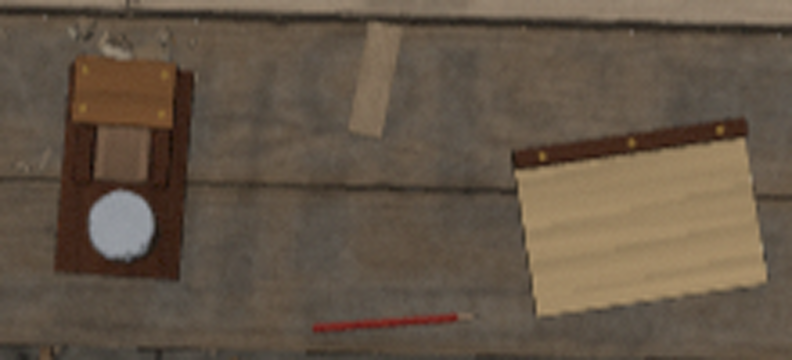

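The crop shows the till with front corners at (55,270) and (179,280), the blank at (122,225) and the stone's front edge at (94..148,180). The deck corners are (75,57), (177,66), (171,129) and (70,122). The board's free face has corners (517,170), (746,138), (768,281) and (538,317).

Run:
```python
from h import *
from rig import env
c=np.load("top0.npz")
def P(l,z): return plane(c,(np.array(l)+.5)/3.6-.5+[160,130],z)[:,:2]
t=P([(55,270),(179,280),(195,72)],16);print("till",t.round(),[np.degrees(np.arctan2(*(a-b)[::-1])) for a,b in((t[0],t[1]),(t[2],t[1]))],"centre",(t[0]+t[2])/2)
d=P([(75,57),(177,66),(171,129),(70,122)],59);print("deck",d.round(),d.mean(0))
b=P([(517,170),(746,138),(768,281),(538,317)],12);print("board",b.round(),b.mean(0),np.degrees(np.arctan2(*(b[0]-b[1])[::-1])),np.linalg.norm(b-np.roll(b,1,0),axis=1))
w=env.read_camera("wrist");print(w["tool_from_camera"],w["K"])
s=env.state();W=rot(s["eef_rot"]);print(W.round(3))
g=np.array([520,-150,245]);print("to mid",W.T@(g-s["eef_pos"]));print("to till hover",W.T@(np.array([480,213,245])-s["eef_pos"]))
```

```text
till [[440. 276.]
 [433. 166.]
 [619. 157.]] [np.float64(86.7044606726605), np.float64(-2.7708249771777096)] centre [529.35499701 216.31860519]
deck [[624. 258.]
 [618. 169.]
 [563. 173.]
 [567. 260.]] [592.82507352 214.86362452]
board [[ 539. -133.]
 [ 572. -338.]
 [ 445. -359.]
 [ 408. -154.]] [ 490.80301707 -245.78054912] 99.32960066551412 [132.47209424 207.8119568  129.44502098 208.31490099]
[[ 1.51674104e-04  9.62991760e-01  2.69530791e-01  7.28149447e+01]
 [ 9.99999988e-01 -1.55641154e-04 -6.65212778e-06 -5.76420796e-01]
 [ 3.55441389e-05  2.69530788e-01 -9.62991772e-01 -1.38537117e+02]
 [ 0.00000000e+00  0.00000000e+00  0.00000000e+00  1.00000000e+00]] [[297.31863964   0.         256.27056158]
 [  0.         297.31863964 195.36408343]
 [  0.           0.           1.        ]]
[[ 0.918  0.396 -0.001]
 [ 0.396 -0.918  0.001]
 [ 0.    -0.002 -1.   ]]
to mid [ 4.18252571e+02 -3.05970105e+02  3.81293140e-01]
to till hover [ 525.15637755 -655.16959182    0.92396509]
```

```bash
python3 jog.py '[[[0, 0, 0.12, 33, -24, 0, 92], [0, 0, 0.24, 66, -48, 0, 92], [0, 0, 0.35, 99, -73, 0, 92], [0, 0, 0.457, 132, -97, 0, 92], [0, 0, 0.457, 165, -121, 0, 92], [0, 0, 0.457, 198, -145, 0, 92], [0, 0, 0.457, 231, -170, 0, 92], [0, 0, 0.457, 264, -194, 0, 92]]]'
```

```text
clock: 0.82
eef_pos: [423.3, -312.3, 245.7]
eef_rot: [0.0, 1.0, -0.025, -0.0]
force: [0.4, 0.3, -0.3]
grip_width: 91.8
finger_force: 0.0
```

```bash
python3 jog.py '[[[0, 0, 0, 10, -40, 2, 92], [0, 0, 0, 20, -80, 4, 92], [0, 0, 0, 25, -120, 6, 92], [0, 0, 0, 28, -160, 8, 92], [0, 0, 0, 30, -200, 10, 92], [0, 0, 0, 30, -240, 12, 92], [0, 0, 0, 30, -280, 14, 92], [0, 0, 0, 28, -320, 16, 92]]]'; python3 jog.py '[[[0, 0, 0, -8, -40, 4, 92], [0, 0, 0, -16, -80, 8, 92], [0, 0, 0, -24, -120, 12, 92], [0, 0, 0, -30, -160, 15, 92], [0, 0, 0, -35, -190, 18, 92], [0, 0, 0, -37, -207, 18, 92], [0, 0, 0, -37, -207, 18, 92], [0, 0, 0, -37, -207, 18, 92]]]'
python3 - <<'E'
from h import *
from rig import env
s=env.state();c=env.read_camera("wrist");np.savez("w1.npz",s=s["eef_pos"],q=s["eef_rot"],**c)
cv2.imwrite("pics/w1.png",c["image"][:,:,::-1])
E
```

```text
clock: 1.48
eef_pos: [466.8, 5.7, 229.7]
eef_rot: [0.0, 1.0, -0.025, 0.0]
force: [1.6, 0.6, -0.6]
grip_width: 92.1
finger_force: 0.0
clock: 2.15
eef_pos: [439.7, 213.4, 211.5]
eef_rot: [-0.0, 1.0, -0.024, -0.0]
force: [1.1, -0.5, -0.2]
grip_width: 92.0
finger_force: 0.0
```

View pics/w1.png

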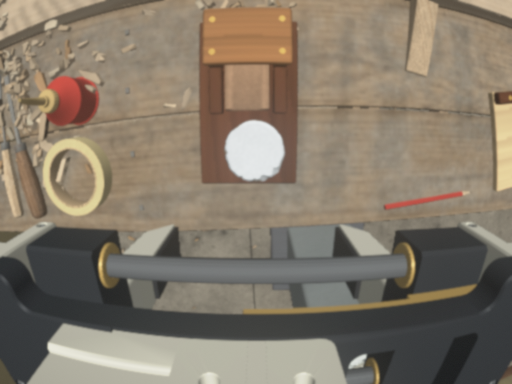

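The wrist view shows the blank's top at (255,151), till front corners at (202,183) and (297,183), stone sides at x = 224 and 270 with its front edge at y ≈ 110, and the deck's front edge from (203,63) to (294,66).

Run:
```python
from h import *
w=np.load("w1.npz");s=dict(eef_pos=w["s"],eef_rot=w["q"]);im=w["image"];hsv=cv2.cvtColor(im,cv2.COLOR_RGB2HSV)
m=((hsv[...,1]<40)&(hsv[...,2]>170)).astype(np.uint8);m[:105]=0;m[195:]=0;m[:,:210]=0;m[:,300:]=0
k=max(cv2.findContours(m,0,1)[0],key=cv2.contourArea);(x,y),r=cv2.minEnclosingCircle(k);el=cv2.fitEllipse(k);print(el)
for H in(62,66,70):
  p=wplane(w,s,k[:,0],H)[:,:2];(cx,cy),rr=cv2.minEnclosingCircle(p.astype(np.float32));print("blank",H,cx,cy,2*rr,p.min(0),p.max(0))
for H in(12,16,20):
  p=wplane(w,s,[(202,183),(297,183)],H)[:,:2];print("front",H,p.round(1).tolist(),np.linalg.norm(p[0]-p[1]))
for H in(55,59,63):
  p=wplane(w,s,[(203,63),(294,66)],H)[:,:2];print("deck",H,p.round(1).tolist(),np.linalg.norm(p[0]-p[1]))
for H in(29,33,37):
  p=wplane(w,s,[(224,109),(270,110)],H)[:,:2];print("stone",H,p.round(1).tolist(),np.linalg.norm(p[0]-p[1]))
```

```text
((254.1551513671875, 149.7464141845703), (57.9900016784668, 59.00838088989258), 4.707579612731934)
blank 62 476.9525451660156 213.95057678222656 60.0627326965332 [448.63241966 186.15621895] [506.83492508 242.64576604]
blank 66 477.4440002441406 213.9031982421875 59.228515625 [449.51722249 186.49485731] [506.91137325 242.19984043]
blank 70 477.93548583984375 213.85581970214844 58.39434814453125 [450.40202532 186.83349567] [506.98782143 241.75391483]
front 12 [[435.7, 278.4], [430.4, 166.6]] 111.94747778456613
front 16 [[436.6, 277.6], [431.4, 167.1]] 110.62267437585727
front 20 [[437.5, 276.8], [432.3, 167.7]] 109.2978709671485
deck 55 [[567.3, 260.6], [559.3, 171.5]] 89.45318033836705
deck 59 [[566.5, 259.9], [558.6, 172.0]] 88.2402755944105
deck 63 [[565.8, 259.2], [558.0, 172.5]] 87.02737085045396
stone 29 [[519.7, 244.9], [516.0, 195.9]] 49.14083885505706
stone 33 [[519.6, 244.4], [516.0, 196.0]] 48.52850110979984
stone 37 [[519.5, 244.0], [515.9, 196.2]] 47.91616336454266
```

```bash
python3 jog.py '[[[0, 0, 0, 19, -1, 35, 92], [0, 0, 0, 38, -2, 70, 92], [0, 0, 0, 38, -2, 105, 92], [0, 0, 0, 38, -2, 130, 92], [0, 0, 0, 38, -2, 150, 92], [0, 0, 0, 38, -2, 164, 92], [0, 0, 0, 38, -2, 164, 92], [0, 0, 0, 38, -2, 164, 92]]]' 12; python3 jog.py '[[[0, 0, 0, 0, 0, 0, 80], [0, 0, 0, 0, 0, 0, 70], [0, 0, 0, 0, 0, 0, 60], [0, 0, 0, 0, 0, 0, 55], [0, 0, 0, 0, 0, 0, 55], [0, 0, 0, 0, 0, 0, 55], [0, 0, 0, 0, 0, 0, 55], [0, 0, 0, 0, 0, 0, 55]]]' 12
```

```text
clock: 2.87
eef_pos: [478.3, 210.7, 47.2]
eef_rot: [0.001, 1.0, -0.026, -0.001]
force: [-0.6, 0.2, 0.6]
grip_width: 91.9
finger_force: 0.0
clock: 3.53
eef_pos: [478.9, 212.6, 48.4]
eef_rot: [0.0, 1.0, -0.025, 0.001]
force: [-0.2, -0.6, 6.9]
grip_width: 62.5
finger_force: 12.0
```

```bash
python3 jog.py '[[[0, 0, 0, 0, 0, -15, 55], [0, 0, 0, 0, 0, -40, 55], [0, 0, 0, 5, 30, -55, 55], [0, 0, 0, 10, 65, -55, 55], [0, 0, 0, 14, 100, -55, 55], [0, 0, 0, 19, 130, -50, 55], [0, 0, 0, 19, 150, -40, 55], [0, 0, 0, 19, 150, -25, 55]]]' 15; python3 jog.py '[[[0, 0, 0, 0, 0, 12, 55], [0, 0, 0, 0, 0, 24, 55], [0, 0, 0, 0, 0, 31, 55], [0, 0, 0, 0, 0, 34, 55], [0, 0, 0, 0, 0, 36, 55], [0, 0, 0, 0, 0, 37, 55]]]'
```

```text
clock: 4.2
eef_pos: [490.6, 55.5, 72.8]
eef_rot: [0.002, 1.0, -0.029, 0.0]
force: [-0.2, 0.6, -1.6]
grip_width: 62.3
finger_force: 15.0
clock: 4.7
eef_pos: [489.9, 62.8, 35.6]
eef_rot: [-0.0, 1.0, -0.024, -0.0]
force: [0.0, -0.5, -0.7]
grip_width: 62.7
finger_force: 15.0
```

```bash
python3 jog.py '[[[0, 0, 0, 0, 0, 1, 55], [0, 0, 0, 0, 0, 2, 55], [0, 0, 0, 0, 0, 2, 55]]]'; python3 jog.py '[[[0, 0, 0, 0, 0, 1, 55], [0, 0, 0, 0, 0, 2, 55], [0, 0, 0, 0, 0, 2, 55]]]'
```

```text
clock: 4.95
eef_pos: [490.1, 61.9, 34.0]
eef_rot: [0.0, 1.0, -0.025, 0.0]
force: [0.3, -0.4, -1.1]
grip_width: 62.7
finger_force: 15.0
clock: 5.2
eef_pos: [489.9, 61.7, 31.7]
eef_rot: [0.0, 1.0, -0.025, 0.0]
force: [0.6, -0.5, -0.4]
grip_width: 62.2
finger_force: 15.0
```

```bash
python3 jog.py '[[[0, 0, 0, 0, 0, 1, 55], [0, 0, 0, 0, 0, 1, 55], [0, 0, 0, 0, 0, 1, 55]]]'; python3 jog.py '[[[0, 0, 0, 0, 0, 1, 55], [0, 0, 0, 0, 0, 1, 55], [0, 0, 0, 0, 0, 1, 55]]]'
```

```text
clock: 5.45
eef_pos: [489.8, 61.8, 30.7]
eef_rot: [-0.0, 1.0, -0.025, -0.0]
force: [0.2, -0.6, -1.1]
grip_width: 62.8
finger_force: 15.0
clock: 5.7
eef_pos: [489.9, 61.8, 30.3]
eef_rot: [0.0, 1.0, -0.025, 0.0]
force: [-2.4, 0.2, 7.4]
grip_width: 62.5
finger_force: 15.0
```

```bash
python3 jog.py '[[[0, 0, 0, 0, 0, 0, 75], [0, 0, 0, 0, 0, 0, 92], [0, 0, 0, 0, 0, 0, 92], [0, 0, 0, 0, 0, 0, 92], [0, 0, 0, 0, 0, -25, 92], [0, 0, 0, 0, 0, -60, 92], [0, 0, 0, 0, 0, -90, 92], [0, 0, 0, 0, 0, -90, 92]]]'; python3 jog.py '[[[0, 0, 0, 10, -38, 0, 92], [0, 0, 0, 20, -76, 0, 60], [0, 0, 0, 30, -114, 0, 30], [0, 0, 0, 42, -150, 0, 0], [0, 0, 0, 42, -158, 0, 0], [0, 0, 0, 42, -158, 20, 0], [0, 0, 0, 42, -158, 40, 0], [0, 0, 0, 42, -158, 50, 0]]]' 20
```

```text
clock: 6.37
eef_pos: [493.5, 62.8, 124.6]
eef_rot: [-0.0, 1.0, -0.025, 0.004]
force: [0.9, 0.8, 0.3]
grip_width: 91.7
finger_force: 0.0
clock: 7.03
eef_pos: [538.3, 217.1, 67.3]
eef_rot: [0.001, 1.0, -0.025, -0.001]
force: [-0.2, -1.3, -0.6]
grip_width: 50.0
finger_force: 0.0
```

```bash
python3 jog.py '[[[0, 0, 0, 0, 0, 0, 0], [0, 0, 0, 0, 0, 0, 0], [0, 0, 0, 0, 0, 0, 0], [0, 0, 0, 0, 0, 0, 0], [0, 0, 0, 0, 0, 0, 0], [0, 0, 0, 0, 0, 0, 0], [0, 0, 0, 0, 0, 0, 0], [0, 0, 0, 0, 0, 0, 0]]]'
python3 - <<'E'
from h import *
from rig import env
s=env.state();c=env.read_camera("wrist");print(s["eef_pos"],s["grip_width"])
cv2.imwrite("pics/w2.png",c["image"][:,:,::-1])
t=env.read_camera("top");hsv=cv2.cvtColor(t["image"],cv2.COLOR_RGB2HSV)
w=((hsv[...,1]<45)&(hsv[...,2]>150)).astype(np.uint8);w[:,:215]=0;w[:,265:]=0;w[:170]=0;w[225:]=0
n,_,st,ce=cv2.connectedComponentsWithStats(w);print(st[1:],plane(t,ce[1:],50))
E
```

```text
clock: 7.7
eef_pos: [539.9, 217.5, 70.1]
eef_rot: [-0.0, 1.0, -0.025, 0.0]
force: [1.3, 0.6, 0.6]
grip_width: 0.7
finger_force: 0.0
[539.94473406 217.46369288  70.0946758 ] 0.6624631908558483
[[243 183   4   2   5]
 [248 184   1   1   1]
 [245 186   1   1   1]
 [236 188   1   1   1]
 [238 188   1   1   1]
 [238 189   3   3   4]
 [243 188   1   1   1]
 [245 188   1   2   2]
 [243 190   1   2   2]
 [246 191   1   1   1]
 [248 191   1   1   1]
 [241 192   1   1   1]
 [244 193   1   1   1]
 [246 193   1   2   2]
 [248 193   1   1   1]
 [242 195   2   2   2]
 [246 196   1   1   1]] [[510.31793404  54.7867532   50.        ]
 [508.68653389  44.09702303  50.        ]
 [502.1884494   53.33663398  50.        ]
 [495.25249987  81.33740551  50.        ]
 [495.3998114   75.08244368  50.        ]
 [488.43959664  70.99697969  50.        ]
 [495.76816347  59.44192841  50.        ]
 [494.34775898  53.14644966  50.        ]
 [487.93159452  59.25003081  50.        ]
 [486.58500859  49.82846436  50.        ]
 [486.73181825  43.57210887  50.        ]
 [483.08525854  65.38880393  50.        ]
 [480.17275862  55.93140869  50.        ]
 [478.75315347  49.63940051  50.        ]
 [480.46558134  43.42228973  50.        ]
 [472.23559161  60.42947032  50.        ]
 [470.9258322   49.4504461   50.        ]]
```

View pics/w2.png

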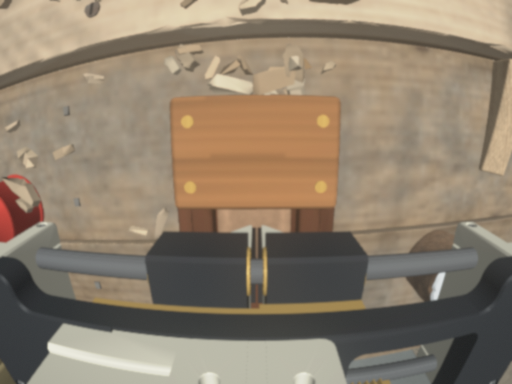

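The wrist view shows the closed fingers centred at x ≈ 257 over the stone (217 to 292), just ahead of the deck edge (row 208). The blank stands at the right, at (440,265).

```bash
python3 jog.py '[[[0, 0, 0, 0, 0, 6, 0], [0, 0, 0, 0, 0, 11, 0], [0, 0, 0, 0, 0, 14, 0], [0, 0, 0, 0, 0, 14, 0], [0, 0, 0, 0, 0, 14, 0]]]'; python3 jog.py '[[[0, 0, 0, 0, 0, 1, 0], [0, 0, 0, 0, 0, 1, 0], [0, 0, 0, 0, 0, 1, 0]]]'
```

```text
clock: 8.22
eef_pos: [539.3, 217.4, 55.2]
eef_rot: [0.0, 1.0, -0.025, -0.0]
force: [-0.1, -0.2, 0.5]
grip_width: 0.2
finger_force: 0.0
clock: 8.47
eef_pos: [539.8, 217.6, 54.8]
eef_rot: [-0.0, 1.0, -0.025, 0.0]
force: [0.1, 0.0, -0.6]
grip_width: 0.4
finger_force: 0.0
```

```bash
python3 jog.py '[[[0, 0, 0, 0, 0, 1, 0], [0, 0, 0, 0, 0, 1, 0], [0, 0, 0, 0, 0, 1, 0]]]'
```

```text
clock: 8.72
eef_pos: [540.0, 217.6, 53.9]
eef_rot: [-0.0, 1.0, -0.025, 0.0]
force: [0.6, -0.1, 0.9]
grip_width: 0.3
finger_force: 0.4
```

```bash
python3 jog.py '[[[0, 0, 0, 0, 0, 0.5, 0], [0, 0, 0, 0, 0, 0.5, 0], [0, 0, 0, 0, 0, 0.5, 0]]]'
```

```text
clock: 8.97
eef_pos: [540.0, 217.7, 53.8]
eef_rot: [-0.0, 1.0, -0.025, 0.0]
force: [-0.7, -0.3, 5.3]
grip_width: 0.6
finger_force: 2.6
```

```bash
python3 jog.py '[[[0, 0, 0, 0, 0, 0.3, 0], [0, 0, 0, 0, 0, 0.3, 0], [0, 0, 0, 0, 0, 0.3, 0]]]'
```

```text
clock: 9.22
eef_pos: [540.1, 217.8, 53.7]
eef_rot: [-0.0, 1.0, -0.025, 0.0]
force: [-2.3, -1.0, 8.0]
grip_width: 0.4
finger_force: 3.6
```

```bash
python3 jog.py '[[[0, 0, 0, -2, 0, 0, 0], [0, 0, 0, -5, 0, 0, 0], [0, 0, 0, -8, 0, 0, 0], [0, 0, 0, -11, 0, 0, 0], [0, 0, 0, -14, 0, 0, 0], [0, 0, 0, -16, 0, 0, 0], [0, 0, 0, -17, 0, 0, 0]]]'
```

```text
clock: 9.8
eef_pos: [523.6, 218.8, 53.8]
eef_rot: [-0.0, 1.0, -0.025, 0.001]
force: [1.1, 0.6, 6.1]
grip_width: 0.3
finger_force: 2.7
```

```bash
python3 jog.py '[[[0, 0, 0, -3, 0, 0.1, 0], [0, 0, 0, -7, 0, 0.1, 0], [0, 0, 0, -11, 0, 0.1, 0], [0, 0, 0, -15, 0, 0.1, 0], [0, 0, 0, -19, 0, 0.1, 0], [0, 0, 0, -23, 0, 0.1, 0], [0, 0, 0, -26, 0, 0.1, 0], [0, 0, 0, -28, 0, 0.1, 0]]]'
```

```text
clock: 10.47
eef_pos: [495.7, 220.4, 53.8]
eef_rot: [-0.001, 1.0, -0.025, 0.001]
force: [2.4, -0.8, 6.9]
grip_width: 0.4
finger_force: 3.0
```

```bash
python3 jog.py '[[[0, 0, 0, -3, 0, 0.1, 0], [0, 0, 0, -7, 0, 0.1, 0], [0, 0, 0, -11, 0, 0.1, 0], [0, 0, 0, -15, 0, 0.1, 0], [0, 0, 0, -19, 0, 0.1, 0], [0, 0, 0, -22, 0, 0.1, 0], [0, 0, 0, -24, 0, 0.1, 0], [0, 0, 0, -24, 0, 0.1, 0]]]'
```

```text
clock: 11.13
eef_pos: [471.6, 221.7, 53.7]
eef_rot: [-0.001, 1.0, -0.025, 0.001]
force: [-0.2, -0.0, 7.6]
grip_width: 0.5
finger_force: 3.9
```

```bash
python3 jog.py '[[[0, 0, 0, 0, 0, -5, 0], [0, 0, 0, 0, 0, -25, 0], [0, 0, 0, -20, 0, -60, 30], [0, 0, 0, -40, 0, -90, 50], [0, 0, 0, -60, 0, -110, 70], [0, 0, 0, -60, 0, -110, 70], [0, 0, 0, -60, 0, -110, 70], [0, 0, 0, -60, 0, -110, 70]]]'
python3 - <<'E'
from h import *
from rig import env
s=env.state();c=env.read_camera("wrist");np.savez("w3.npz",s=s["eef_pos"],q=s["eef_rot"],**c);print(s["eef_pos"],s["grip_width"])
cv2.imwrite("pics/w3.png",c["image"][:,:,::-1])
E
```

```text
clock: 11.8
eef_pos: [411.2, 223.3, 162.4]
eef_rot: [0.0, 1.0, -0.025, 0.0]
force: [0.8, -0.9, 0.4]
grip_width: 35.8
finger_force: 0.0
[411.19479675 223.30027254 162.39943786] 35.79825584109604
```

View pics/w3.png

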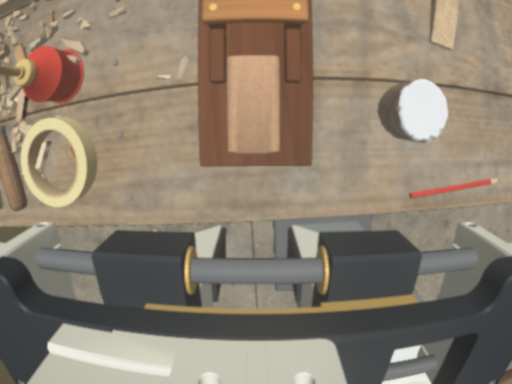

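The wrist view shows the stone drawn out, with top corners at about (230,56), (279,55), (280,153) and (229,153). The blank stands upright on the bench at (423,110).

Run:
```python
from h import *
w=np.load("w3.npz");s=dict(eef_pos=w["s"],eef_rot=w["q"]);W=rot(w["q"])
im=w["image"];hsv=cv2.cvtColor(im,cv2.COLOR_RGB2HSV)
m=((hsv[...,2]>120)&(hsv[...,1]<150)).astype(np.uint8);m[:50]=0;m[158:]=0;m[:,:218]=0;m[:,290:]=0
k=max(cv2.findContours(m,0,1)[0],key=cv2.contourArea)
p=wplane(w,s,k[:,0],34.7)[:,:2].astype(np.float32);r=cv2.minAreaRect(p);print(r,cv2.boxPoints(r).tolist())
p=wplane(w,s,[(230,56),(279,55),(280,153),(229,153)],34.7);print(p.round(1).tolist(),p.mean(0))
print("blank",wplane(w,s,[(423,110)],50))
t=np.array([495.,219,0]);print(W.T@(t-s["eef_pos"]))
```

```text
((494.05047607421875, 225.69871520996094), (56.5948600769043, 97.3172378540039), 86.73159790039062) [[443.857666015625, 200.2215118408203], [541.0166015625, 194.67311096191406], [544.2432861328125, 251.17591857910156], [447.0843505859375, 256.72430419921875]]
[[537.9, 240.6, 34.7], [536.6, 197.4, 34.7], [447.8, 200.6, 34.7], [450.2, 246.5, 34.7]] [493.13473317 221.29122109  34.7       ]
blank [[487.87416967  65.01315173  50.        ]]
[ 8.38689459e+01 -5.66906421e-02  1.62423454e+02]
```

```bash
python3 jog.py '[[[0, 0, 0, 20, 0, 10, 76], [0, 0, 0, 50, 0, 30, 76], [0, 0, 0, 75, -2, 50, 76], [0, 0, 0, 82, -2, 60, 76], [0, 0, 0, 82, -2, 70, 76], [0, 0, 0, 82, -2, 75, 76], [0, 0, 0, 82, -2, 80, 76], [0, 0, 0, 82, -2, 80, 76]]]' 10;python3 jog.py '[[[0, 0, 0, 0, 0, 12, 76], [0, 0, 0, 0, 0, 24, 76], [0, 0, 0, 0, 0, 34, 76], [0, 0, 0, 0, 0, 41, 76], [0, 0, 0, 0, 0, 41, 76], [0, 0, 0, 0, 0, 41, 76]]]'
```

```text
clock: 12.52
eef_pos: [491.0, 221.9, 81.8]
eef_rot: [0.0, 1.0, -0.024, -0.001]
force: [-0.0, 0.2, -0.3]
grip_width: 75.8
finger_force: 0.0
clock: 13.02
eef_pos: [492.3, 221.8, 41.1]
eef_rot: [0.0, 1.0, -0.025, -0.001]
force: [-0.1, -0.6, 0.5]
grip_width: 75.8
finger_force: 0.0
```

```bash
python3 jog.py '[[[0, 0, 0, 0, 0, 0, 68], [0, 0, 0, 0, 0, 0, 62], [0, 0, 0, 0, 0, 0, 57], [0, 0, 0, 0, 0, 0, 53], [0, 0, 0, 0, 0, 0, 50], [0, 0, 0, 0, 0, 0, 47], [0, 0, 0, 0, 0, 0, 44], [0, 0, 0, 0, 0, 0, 44]]]' 10;python3 jog.py '[[[0, 0, 0, 0, 0, 0, 44], [0, 0, 0, 0, 0, 0, 44], [0, 0, 0, 0, 0, -2, 44], [0, 0, 0, 0, 0, -6, 44], [0, 0, 0, 0, 0, -12, 44], [0, 0, 0, 0, 0, -20, 44]]]' 15
```

```text
clock: 13.68
eef_pos: [493.0, 221.9, 41.9]
eef_rot: [-0.0, 1.0, -0.025, 0.0]
force: [-0.5, -0.7, 2.0]
grip_width: 47.4
finger_force: 10.0
clock: 14.18
eef_pos: [492.3, 221.7, 61.8]
eef_rot: [0.0, 1.0, -0.025, -0.001]
force: [-0.1, 0.0, -1.3]
grip_width: 47.6
finger_force: 15.0
```

```bash
python3 jog.py '[[[0, 0, 0, 0, 0, -30, 44], [0, 0, 0, 0, 0, -60, 44], [0, 0, 0, 5, 35, -65, 44], [0, 0, 0, 8, 70, -65, 44], [0, 0, 0, 11, 105, -65, 44], [0, 0, 0, 14, 140, -65, 44], [0, 0, 0, 16, 175, -65, 44], [0, 0, 0, 18, 210, -65, 44]]]' 15; python3 jog.py '[[[0, 0, 0.12, 3, 35, 0, 44], [0, 0, 0.24, 5, 70, 0, 44], [0, 0, 0.36, 7, 105, 0, 44], [0, 0, 0.48, 9, 140, 0, 44], [0, 0, 0.6, 11, 175, 0, 44], [0, 0, 0.72, 11, 210, 0, 44], [0, 0, 0.84, 11, 240, 0, 44], [0, 0, 0.96, 11, 256, 0, 44]]]'; python3 -c "
from rig import env
print(env.state()['qpos'])"
```

```text
clock: 14.85
eef_pos: [500.3, 9.6, 127.6]
eef_rot: [0.0, 1.0, -0.025, 0.001]
force: [0.9, 0.6, -1.6]
grip_width: 47.3
finger_force: 15.0
clock: 15.52
eef_pos: [497.6, -250.1, 127.6]
eef_rot: [0.001, 0.873, -0.489, 0.001]
force: [-0.2, -0.4, -1.2]
grip_width: 47.2
finger_force: 15.0
[ 0.64812047  0.46670868 -0.28993182  1.88895009  0.18121419  0.80948571
 -2.32942786]
```

```bash
python3 jog.py '[[[0, 0, 0.06, 0, 0, 0, 44], [0, 0, 0.1, 0, 0, 0, 44], [0, 0, 0.1, 0, 0, 0, 44]]]'; python3 -c "
from rig import env
print(env.state()['qpos'])"
```

```text
clock: 15.77
eef_pos: [498.5, -245.3, 127.4]
eef_rot: [-0.0, 0.849, -0.528, 0.0]
force: [0.5, 1.7, -1.7]
grip_width: 47.5
finger_force: 15.0
[ 0.62623804  0.46356976 -0.27127593  1.89196661  0.16624753  0.80717137
 -2.41617442]
```

```bash
python3 jog.py '[[[0, 0, -0.12, 0, 0, 0, 44], [0, 0, -0.24, 0, 0, 0, 44], [0, 0, -0.36, 0, 0, 0, 44], [0, 0, -0.48, 0, 0, 0, 44], [0, 0, -0.6, 0, 0, 0, 44], [0, 0, -0.72, 0, 0, 0, 44], [0, 0, -0.84, 0, 0, 0, 44], [0, 0, -0.96, 0, 0, 0, 44]]]' >/dev/null; python3 jog.py '[[[0, 0, -0.12, 0, 0, 0, 44], [0, 0, -0.24, 0, 0, 0, 44], [0, 0, -0.36, 0, 0, 0, 44], [0, 0, -0.48, 0, 0, 0, 44], [0, 0, -0.6, 0, 0, 0, 44], [0, 0, -0.72, 0, 0, 0, 44], [0, 0, -0.84, 0, 0, 0, 44], [0, 0, -0.96, 0, 0, 0, 44]]]' >/dev/null;  python3 jog.py '[[[0, 0, -0.12, 0, 0, 0, 44], [0, 0, -0.24, 0, 0, 0, 44], [0, 0, -0.36, 0, 0, 0, 44], [0, 0, -0.48, 0, 0, 0, 44], [0, 0, -0.6, 0, 0, 0, 44], [0, 0, -0.72, 0, 0, 0, 44], [0, 0, -0.84, 0, 0, 0, 44], [0, 0, -0.93, 0, 0, 0, 44]]]'
python3 - <<'E'
from h import *
from rig import env
s=env.state();c=env.read_camera("wrist");np.savez("w4.npz",s=s["eef_pos"],q=s["eef_rot"],**c);print(s["eef_pos"],s["qpos"],s["grip_width"],rot(s["eef_rot"])[:,0])
cv2.imwrite("pics/w4.png",c["image"][:,:,::-1])
E
```

```text
clock: 17.77
eef_pos: [498.6, -245.0, 127.3]
eef_rot: [0.0, 0.642, 0.767, -0.0]
force: [-0.0, 0.4, -2.2]
grip_width: 47.2
finger_force: 15.0
[ 498.55075233 -244.95101653  127.31176391] [ 1.10702252  0.6384197  -0.92426248  1.87672191  0.62691256  0.9466029
  0.06751342] 47.24043849927608 [-1.76159910e-01  9.84361373e-01 -6.10897515e-04]
```

View pics/w4.png

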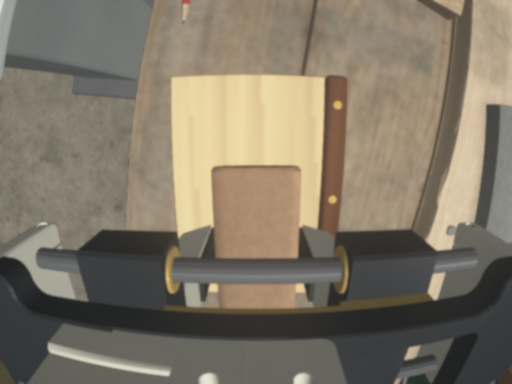

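The wrist view shows the stone held straight at (257,235). The board's far edge corners are (172,77) and (325,75), the fence's foot runs from (325,75) to (319,232), and the front edge runs from (172,77) to (177,238).

Run:
```python
from h import *
w=np.load("w4.npz");s=dict(eef_pos=w["s"],eef_rot=w["q"]);W=rot(w["q"])
p=wplane(w,s,[(172,77),(325,75),(319,232),(177,238)],12)[:,:2];print(p.round(1).tolist(),np.linalg.norm(p[0]-p[1]))
for a,b in((1,2),(0,3)):print(np.degrees(np.arctan2(*(p[a]-p[b])[::-1])))
print("tool frame",((np.c_[p,np.full(4,12)]-s["eef_pos"])@W).round(1))
q=wplane(w,s,[(215,167),(298,167)],127.3-23.6+17);print("stone far end tool",((q-s["eef_pos"])@W).round(1))
```

```text
[[408.4, -151.6], [537.2, -127.7], [562.6, -267.7], [431.3, -297.8]] 131.05703315783805
100.2577786510255
98.91952050587616
tool frame [[107.9 -72.3 115.2]
 [108.7  58.7 115.3]
 [-33.6  59.  115.3]
 [-40.1 -75.5 115.3]]
stone far end tool [[ 47.3 -20.5   6.6]
 [ 47.3  20.8   6.6]]
```

```bash
python3 jog.py '[[[0, 0, 0, 0, 0, 20, 44], [0, 0, 0, 0, 0, 45, 44], [0, 0, 0, 0, 0, 65, 44], [0, 0, 0, 0, 0, 78, 44], [0, 0, 0, 0, 0, 85, 44], [0, 0, 0, 0, 0, 88, 44], [0, 0, 0, 0, 0, 88, 44], [0, 0, 0, 0, 0, 88, 44]]]'; python3 jog.py '[[[0, 0, 0, 0, 0, 1, 44], [0, 0, 0, 0, 0, 2, 44], [0, 0, 0, 0, 0, 2, 44]]]'
```

```text
clock: 18.48
eef_pos: [499.3, -245.1, 39.6]
eef_rot: [0.001, 0.645, 0.764, 0.0]
force: [-0.7, -0.2, -0.8]
grip_width: 47.3
finger_force: 15.0
clock: 18.73
eef_pos: [498.8, -245.3, 37.2]
eef_rot: [0.0, 0.645, 0.764, 0.0]
force: [-0.7, -0.0, -1.5]
grip_width: 47.8
finger_force: 15.0
```

```bash
python3 jog.py '[[[0, 0, 0, 0, 0, 0.5, 44], [0, 0, 0, 0, 0, 1, 44], [0, 0, 0, 0, 0, 1, 44]]]'
```

```text
clock: 18.98
eef_pos: [498.6, -245.1, 35.9]
eef_rot: [0.0, 0.645, 0.764, -0.0]
force: [-0.4, -0.4, 1.2]
grip_width: 47.5
finger_force: 15.0
```

```bash
python3 jog.py '[[[0, 0, 0, 0, 0, 0.4, 44], [0, 0, 0, 0, 0, 0.4, 44], [0, 0, 0, 0, 0, 0.4, 44]]]'; python3 jog.py '[[[0, 0, 0, 0, 0, 0, 49], [0, 0, 0, 0, 0, 0, 53], [0, 0, 0, 0, 0, 0, 57], [0, 0, 0, 0, 0, 0, 57], [0, 0, 0, 0, 0, 0, 57], [0, 0, 0, 0, 0, -10, 57], [0, 0, 0, 0, 0, -30, 57], [0, 0, 0, 0, 0, -65, 57]]]'
```

```text
clock: 19.23
eef_pos: [498.7, -245.2, 35.9]
eef_rot: [0.0, 0.645, 0.764, -0.0]
force: [-1.7, 0.2, 5.0]
grip_width: 47.5
finger_force: 15.0
clock: 19.9
eef_pos: [496.2, -244.1, 98.8]
eef_rot: [-0.003, 0.645, 0.764, -0.0]
force: [-0.2, -0.8, 1.0]
grip_width: 57.1
finger_force: 0.0
```

```bash
python3 jog.py '[[[0, 0, 0.12, 0, -10, -20, 45], [0, 0, 0.24, 0, -25, -40, 40], [0, 0, 0.36, 0, -45, -50, 40], [0, 0, 0.48, 0, -45, -50, 40], [0, 0, 0.6, 0, -45, -50, 40], [0, 0, 0.72, 0, -45, -50, 40], [0, 0, 0.84, 0, -45, -50, 40], [0, 0, 0.96, 0, -45, -50, 40]]]' >/dev/null; python3 jog.py '[[[0, 0, 0.12, 0, 0, 0, 40], [0, 0, 0.24, 0, 0, 0, 40], [0, 0, 0.36, 0, 0, 0, 40], [0, 0, 0.48, 0, 0, 0, 40], [0, 0, 0.6, 0, 0, 0, 40], [0, 0, 0.61, 0, 0, 0, 40], [0, 0, 0.61, 0, 0, 0, 40]]]'
python3 - <<'E'
from h import *
from rig import env
s=env.state();c=env.read_camera("wrist");np.savez("w5.npz",s=s["eef_pos"],q=s["eef_rot"],**c);print(s["eef_pos"],s["grip_width"],rot(s["eef_rot"])[:,0])
cv2.imwrite("pics/w5.png",c["image"][:,:,::-1])
E
```

```text
clock: 21.15
eef_pos: [454.4, -252.3, 150.9]
eef_rot: [0.0, 0.996, 0.087, 0.0]
force: [-0.2, 0.4, 0.1]
grip_width: 40.0
finger_force: 0.0
[ 454.37511812 -252.31961219  150.92088049] 39.99665889020887 [9.85030711e-01 1.72378443e-01 4.14435965e-04]
```

View pics/w5.png

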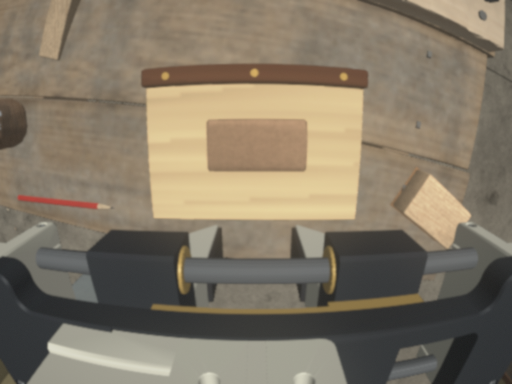

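The wrist view shows the stone flat on the board with top corners (207,119), (306,120), (306,171) and (208,168), parallel to the fence. The fence's foot runs from (147,87) to (363,88), and the board's front corners are (153,218) and (355,218).

Run:
```python
from h import *
w=np.load("w5.npz");s=dict(eef_pos=w["s"],eef_rot=w["q"]);W=rot(w["q"])
for n,p,z in(("fence foot/front",[(147,87),(255,84),(363,88),(153,218),(355,218)],12),("fence top edge",[(147,86),(255,82),(365,87)],26),("stone top",[(207,119),(306,120),(306,171),(208,168)],29)):
  q=wplane(w,s,p,z);print(n,((q-s["eef_pos"])@W)[:,:2].round(1).tolist())
```

```text
fence foot/front [[102.9, -105.4], [101.0, -1.8], [101.7, 101.5], [-29.3, -107.5], [-29.2, 101.2]]
fence top edge [[102.3, -100.1], [101.3, -1.7], [101.3, 98.3]]
stone top [[69.1, -43.7], [68.2, 42.9], [22.5, 44.1], [25.3, -43.9]]
```

```bash
python3 jog.py '[[[0, 0, 0, 0, 0, 30, 40], [0, 0, 0, 0, 0, 60, 40], [0, 0, 0, 0, 0, 85, 40], [0, 0, 0, 0, 0, 105, 40], [0, 0, 0, 0, 0, 114, 40], [0, 0, 0, 0, 0, 114, 40], [0, 0, 0, 0, 0, 114, 40]]]'; python3 jog.py '[[[0, 0, 0, 4, 0, 0, 40], [0, 0, 0, 8, 0, 0, 40], [0, 0, 0, 11, 0, 0, 40], [0, 0, 0, 14, 0, 0, 40], [0, 0, 0, 17, 0, 0, 40], [0, 0, 0, 20, 0, 0, 40], [0, 0, 0, 22, 0, 0, 40], [0, 0, 0, 22, 0, 0, 40]]]'
```

```text
clock: 21.78
eef_pos: [454.4, -252.4, 36.5]
eef_rot: [-0.0, 0.996, 0.086, 0.0]
force: [0.3, -0.8, 0.4]
grip_width: 40.0
finger_force: 0.0
clock: 22.45
eef_pos: [476.5, -248.6, 36.4]
eef_rot: [-0.0, 0.996, 0.085, 0.0]
force: [0.4, 0.4, -0.0]
grip_width: 39.5
finger_force: 0.0
```

```bash
python3 jog.py '[[[0, 0, 0, 2, 0, 0, 40], [0, 0, 0, 4, 0, 0, 40], [0, 0, 0, 6, 0, 0, 40], [0, 0, 0, 8, 0, 0, 40], [0, 0, 0, 10, 0, 0, 40], [0, 0, 0, 12, 0, 0, 40], [0, 0, 0, 13, 0, 0, 40], [0, 0, 0, 13, 0, 0, 40]]]'
python3 - <<'E'
from h import *
from rig import env
s=env.state();c=env.read_camera("wrist");np.savez("w6.npz",s=s["eef_pos"],q=s["eef_rot"],**c);print(s["eef_pos"],s["force"])
cv2.imwrite("pics/w6.png",c["image"][:,:,::-1])
E
```

```text
clock: 23.12
eef_pos: [489.1, -246.5, 36.4]
eef_rot: [-0.0, 0.996, 0.085, 0.0]
force: [0.6, -0.6, -0.4]
grip_width: 39.9
finger_force: 0.0
[ 489.07941065 -246.49319967   36.38594295] [ 0.56750929 -0.60395557 -0.40644695]
```

View pics/w6.png

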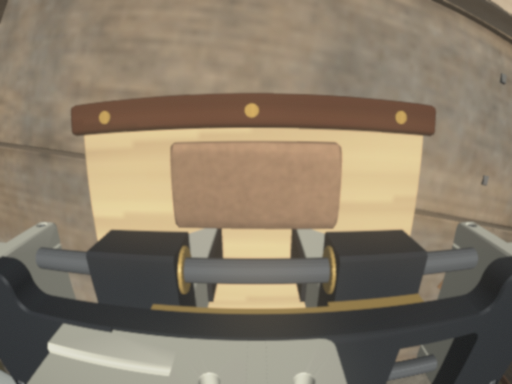

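The wrist view shows the fingers against the stone's near side (row 228). The stone's far top edge is at row 141 (x 172 to 340), and the fence's foot is at row ≈ 130.

Run:
```python
from h import *
w=np.load("w6.npz");s=dict(eef_pos=w["s"],eef_rot=w["q"]);W=rot(w["q"]);im=w["image"].astype(int)
for x in(190,256,320):print(x,[(r,im[r,x].tolist()) for r in range(126,148,2)])
for n,p,z in(("foot",[(172,132),(256,129),(340,132)],12),("fence top",[(172,132),(256,129),(340,132)],26),("stone top far",[(175,142),(256,141),(338,142)],29),("near",[(178,226),(256,228),(336,227)],29)):
  print(n,((wplane(w,s,p,z)-s["eef_pos"])@W)[:,:2].round(1).tolist())
```

```text
190 [(126, [91, 70, 53]), (128, [150, 128, 98]), (130, [223, 200, 152]), (132, [227, 205, 156]), (134, [226, 204, 154]), (136, [225, 202, 153]), (138, [221, 197, 149]), (140, [213, 185, 141]), (142, [173, 146, 114]), (144, [177, 145, 115]), (146, [184, 150, 119])]
256 [(126, [97, 78, 61]), (128, [191, 166, 126]), (130, [216, 190, 145]), (132, [216, 191, 145]), (134, [217, 191, 145]), (136, [216, 190, 145]), (138, [217, 190, 145]), (140, [198, 170, 131]), (142, [172, 141, 111]), (144, [185, 151, 120]), (146, [188, 153, 121])]
320 [(126, [93, 70, 54]), (128, [122, 103, 78]), (130, [209, 181, 138]), (132, [219, 194, 147]), (134, [220, 195, 148]), (136, [220, 195, 148]), (138, [221, 196, 148]), (140, [214, 187, 143]), (142, [166, 139, 109]), (144, [180, 147, 116]), (146, [192, 156, 124])]
foot [[63.9, -47.8], [64.6, -0.8], [63.9, 46.2]]
fence top [[64.6, -43.7], [65.3, -0.7], [64.6, 42.2]]
stone top far [[59.7, -41.4], [59.5, -0.7], [59.7, 40.5]]
near [[14.6, -42.8], [13.9, -0.7], [14.1, 42.5]]
```

```bash
python3 jog.py '[[[0, 0, 0, 1, 0, 0, 40], [0, 0, 0, 2, 0, 0, 40], [0, 0, 0, 2.5, 0, 0, 40], [0, 0, 0, 2.5, 0, 0, 40]]]'; python3 jog.py '[[[0, 0, 0, -8, 0, 0, 40], [0, 0, 0, -25, 0, 0, 40], [0, 0, 0, -35, 0, -20, 40], [0, 0, 0, -35, 0, -55, 40], [0, 0, 0, -35, 0, -95, 40], [0, 0, 0, -35, 0, -130, 40], [0, 0, 0, -35, 0, -130, 40], [0, 0, 0, -35, 0, -130, 40]]]'
python3 - <<'E'
from h import *
from rig import env
s=env.state();c=env.read_camera("wrist");W=rot(s["eef_rot"])
im=c["image"];np.savez("w7.npz",s=s["eef_pos"],q=s["eef_rot"],**c)
t=env.read_camera("top")["image"]
a=cv2.resize(t[130:235,100:420,::-1],(800,262));b=np.zeros((250,800,3),np.uint8);b[:,:512]=im[:250,:,::-1]
cv2.imwrite("pics/w7.png",np.vstack([a,b]))
E
```

```text
clock: 23.5
eef_pos: [491.2, -246.2, 36.4]
eef_rot: [0.0, 0.996, 0.085, 0.0]
force: [-0.8, -0.2, -0.3]
grip_width: 40.0
finger_force: 0.0
clock: 24.17
eef_pos: [457.5, -253.3, 168.7]
eef_rot: [0.002, 0.996, 0.084, 0.002]
force: [-0.3, 0.1, -0.6]
grip_width: 40.0
finger_force: 0.0
```

View pics/w7.png

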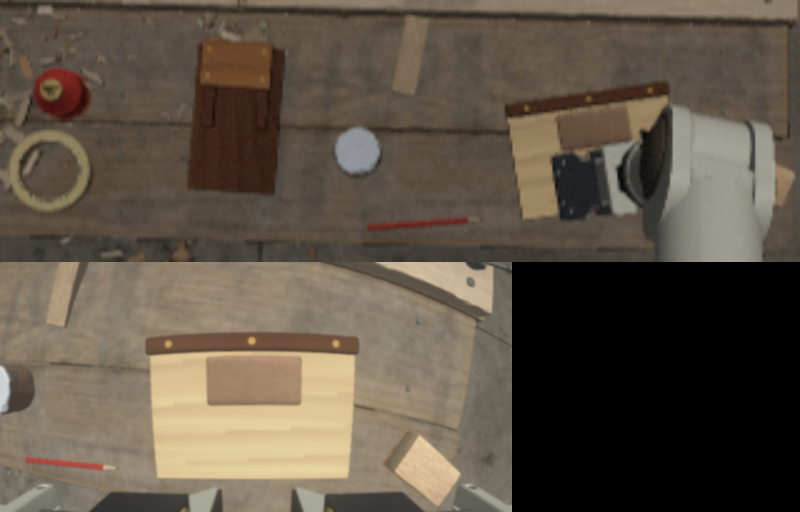

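The combined view shows the stone flat and parallel just before the fence (far edge at row 357, fence foot at row 353). The blank stands upright at (358,150), and the other things are undisturbed.

```bash
python3 jog.py '[[[0, 0, 0, 0, 0, -20, 40], [0, 0, 0, 0, 0, -20, 40], [0, 0, 0, 0, 0, -20, 40], [0, 0, 0, 0, 0, -20, 40]]]'; python3 -c "
from rig import env
print(env.close_job())"
```

```text
clock: 24.6
eef_pos: [455.7, -251.9, 184.9]
eef_rot: [-0.001, 0.996, 0.085, -0.001]
force: [-0.0, -0.6, -0.9]
grip_width: 40.1
finger_force: 0.0
the job is handed in; nothing more can be done
None
```

The job is handed in at about 25 s: the blank stands upright on the bare bench, and the slip stone lies flat and wholly on the board, parallel to the back fence and a few mm from it; the last pictures show the other things undisturbed, and no verdict came back.

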